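Unlatch and open the guard gate of the sample bay

ROBOT

A 6-joint arm with a two-finger parallel gripper is mounted at the origin on the work surface; the furniture and walls round the work are solid. World frame = base frame: x ahead of the robot, y to its left, z up, the work surface at z = 0. Lengths are in mm, angles in rad, forces in N, time in s.
With the tool pointing down it reaches from about 400 to 925 mm from the base axis. Payload 12.5 kg.
Tool frame: the origin (TCP) lies midway between the tips of the shut fingers; the grasp point (between the pads) lies 19 mm behind it (env.pinch_z is the z of the grasp point in the tool frame, in mm); z points along the fingers, y is the line along which they close (so a half turn about z gives the same grasp; the last joint's range is limited). The gripper opens to 95 mm and grips with 3 to 60 N. Pads are 20 mm wide; open, the fingers measure 119 mm over their backs; the gripper's body (75 mm by 180 mm) begins 59 mm behind the grasp point.
Start: joints at [1.124, 0.491, 1.559, -0, 1.092, -0.106], TCP at [208.885, 589.079, 214.661] pointing down, gripper open.
Joint ranges: [-3.1, 3.1], [-0.84, 2.19], [0.05, 2.79], [-1.13, 4.28], [0.06, 2.93], [-2.69, 2.69]. Speed limits (rad/s): [2.22, 2.22, 2.79, 3.14, 3.14, 3.14].

INTERFACE

Orientations are given as [roll, pitch, yaw] about the fixed x, y, z axes, in that order (R = Rz(yaw) Ry(pitch) Rx(roll)).
In Python, from cell import env, eyes gives the robot as it stands.
- The arm moves only by the shell command python3 -m inch 'ROWS'. ROWS is JSON, a list of rows, each a list of 3 entries, a list of its own where there are three numbers: the shift along the tool's x, y, z in units of 60 mm (1.0 is 60 mm), then the turn about the tool's z in units of 5 degrees (1.0 is 5 degrees), then the closure, from -1 (fully open) to 1 (shut). In form: [[[tx, ty, tz], turn, claw], ...]. A call has exactly 10 rows; each row shifts and turns the commanded pose from where the row before left it, along the tool's axes as they then stand; what a row does not reach is not made up. A row lasts 1/8 s, in which the tool goes at most 62.5 mm and 10.7 degrees, less where a joint would pass 70% of its speed; a pose out of reach is approached as far as the arm can. A call is refused whole if a number of a shift passes 1 or a number of a turn 1, either way. A call with a gripper value outside its range is refused whole. The fingers move at their own pace and stop on an object; the grip force is fixed at half the most. Time passes only in rows, so rows that do not move let the fingers close, or fill a call up. It gives the time, the measured TCP pose, the force, the opening and the grip force at its end, in the units of the state.
- env.state(): the state, without advancing time (a new reading comes with each control period).
- eyes.read_camera(name): name is "scene" or "top" or "wrist"; returns a dict with "pixels" (400x640x3 uint8, red, green, blue), "fx", "fy", "cx", "cy" (pixels), "extrinsics" (4x4, takes a point from world to camera coordinates). Camera axes: x right, y down, z forward; pixel columns grow to the right and rows downward; lengths in mm; the calibration is good to about 2 mm. A picture is of the moment at which its call begins. There is no depth.
- env.job_done(): hands the job in; it is judged then, once.
Trained networks look in a picture, given as the dict that the camera call returned (one of the last four; its "shot" number tells which), for a name from the list of things; names that differ only in an ending like _2 or _b are one class to them, and where a whole thing is asked for, a point or a joint stands for the part that bears it (a point fixed in the world has none). Each returns a list of dicts, best first, with "score" (0 to 1); they miss things now and then, are a little off and sometimes report something else, mostly with a low value. They report only what shows in the picture. A call takes as long as a camera call.
- eyes.boxes_of(name, picture): "centre" ([row, column] in pixels, amid what is visible of it).
- eyes.cut_out(name, picture): "mask" (400x640 bool, what is visible of it) and "centre" ([row, column] in pixels, amid what is visible of it).
- eyes.spot_point(name, picture): "centre" ([row, column] in pixels: a listed point, or the origin of a listed thing).
The state is a dict: "t": time; "joints": joint angles; "qvel": joint speeds; "tau": joint torques, N m; "eef_pos": TCP position; "tcp_rot": TCP orientation; "ft_force": force on the tool from outside, world axes, zero at the start; "moment": the same for the moment, N m; "opening": opening from 0.0 (shut) to 1.0 (fully open); "grip_force": force on a finger pad.
Only numpy, scipy, OpenCV 4.12 (cv2) and the standard library are available. Lean on these libraries where they do the work, as an engineer would, in place of code of your own. Each camera call takes 0.05 s, during which the arm holds its last target. There are 200 camera calls.

TASK

Open the small guard gate in front of the beaker: lift the latch bar by its tab until it is clear of the catch on the post, swing the gate wide open towards the robot (75 degrees or more), then let the bar drop back level and take the hand away. Go by feel and be gentle with the catch: do not wrench the bar against the lip or jam it hard up into the sprung buffer above it, and do not shift the beaker or the other loose things.

Things in the scene. Friction and masses are not known exactly. Their poses are not given: they have to be found in the camera images.
- bay: Fixed fenced bay of aluminium and clear plastic on a base plate 136 x 236 x 8 mm; side and back fences 100 mm high. Origin on the worktop under the closed gate's middle; +z up, +x into the bay (away from the robot), +y towards the hinge post (126 mm high). The gate closes the -x side.
- gate_hinge (a point): Point on the gate's upright hinge axis at the height of the base plate's top (8 mm above the worktop); at (0, 85, 8) mm in the bay's frame, with the bay's axes.
- gate (a joint): Gate angle, rad: 0 closed, grows as it swings out to the bay's -x side (clockwise from above), up to 1.8. Framed clear panel 153 wide, 98 high, 12 thick, top 112 mm above the worktop; closed it runs from the hinge towards the bay's -y. Friction of 0.06 Nm keeps it where it is left. With the bar down the catch holds it under 0.02.
- latch_bar (a joint): Lift angle of the latch bar, rad: 0 level (its rest), up to 0.6, far end rising; gravity brings it down. Steel, 0.12 kg, 14 mm high, 7 thick, on the robot side of the gate. Pinched at the tab, it turns in the fingers against their friction (several N of drag at the hand) unless the hand tilts along with the bar.
- bar_pivot (a point): The latch bar's pivot; its axis is normal to the gate. Gate closed: 50 mm from the hinge axis towards the bay's -y, 16 mm to its -x, 108 mm above the worktop. It moves with the gate.
- bar_end (a point): Far end of the latch bar, 134 mm along it from the pivot, 184 mm from the hinge axis, mid-height of the bar; it sticks out past the gate's free edge behind the lip of the catch on the post.
- tab (a point): Grip point on the bar's upright lifting tab, a steel plate 24 mm wide along the bar, 10 thick along the gate's normal (point x; pinch it so from above, a finger each side of the gate), rising 14 mm above this point. Bar level: 75 mm along the bar from the pivot, 30 mm above it, 138 mm above the worktop. It turns about the pivot with the bar and about the hinge with the gate.
- catch_post: Fixed latch post 20 x 20 x 118 mm at (0, -87, 8) mm in the bay's frame (origin: its foot). It carries a steel catch clamped at a height no reading gives: a lip 2 mm in front of the bar, 166 to 178 mm from the hinge axis, its top 8 to 36 mm above the level bar's underside, and a sprung buffer above. Lip and buffer bear 8 N.
- buffer_side (a point): Mark on the latch post, 60 mm over its foot. Above the lip hangs a rubber-tipped buffer, its underside 20 mm over the lip's top, with 8 mm travel at 2.5 N/mm. Lift the bar till it just touches the buffer (felt at the tab as a sudden downward load, up to 7 to 10 N per mm): it then clears the lip by 2 to 5 mm and can be drawn out over it.
- beaker: Clear beaker, 73 mm across, 92 high, loose inside the bay; origin at its foot. Leave it alone.
- spare_cap: Loose ribbed screw cap, 34 mm across, 12 high, on the worktop; leave it alone.
- marker_black: Loose pen, 129 mm long along its y, 12 high; leave it alone.
- weigh_boat: Loose white weighing boat, 68 mm square, 19 high; leave it alone.
- timer: Loose white bench timer, 59 x 65 x 22 mm; leave it alone.

How it is judged:
By the outcome, as a careful person would: the job done as asked, in the order asked, and still so for the second after the job is handed in, with the robot touching nothing.
It also fails if it takes over 54 s, if anything falls off the work surface, if the arm or the gripper's body presses on something with over 40 N, if the wrist force passes 120 N, or if a joint passes its speed limit or range.

## Working session

There is one attempt and no reset: what is moved stays moved. The work goes in short steps, Python scripts to look and compute and a shell command to move; the robot and the scene stay as the last step left them, time stands still between calls to the robot, and variables do not carry over. Pictures are saved under pics/ and viewed, at most 10 in all, crops included, and the job is handed in when it is done.

```bash
mkdir -p pics; cat > h.py <<'E'
from cell import env, eyes
import numpy as np, cv2
from scipy.optimize import least_squares
def proj(c,P):
    E=np.array(c["extrinsics"]);p=E[:3,:3]@np.array(P,float)+E[:3,3]
    return np.array([c["fy"]*p[1]/p[2]+c["cy"],c["fx"]*p[0]/p[2]+c["cx"]])
def save(c,n): cv2.imwrite("pics/"+n+".png",c["pixels"][:,:,::-1])
E
python3 - <<'E'
from h import *
print(env.state(), env.pinch_z)
for n in ["scene","top","wrist"]:
    c=eyes.read_camera(n); save(c,n+"0")
    E=np.array(c["extrinsics"]);print(n,(-E[:3,:3].T@E[:3,3]).round(), E[2,:3].round(2))
    for k in ["bay","gate_hinge","bar_pivot","bar_end","tab","catch_post","buffer_side","beaker"]:
        print(k,[(np.round(d["centre"],1).tolist(),round(d["score"],2)) for d in eyes.spot_point(k,c)[:2]])
E
```

```text
{'t': 0.0, 'joints': array([ 1.12439141e+00,  4.91704799e-01,  1.55966920e+00, -7.04906338e-06,
        1.09172886e+00, -1.05575075e-01]), 'qvel': array([ 8.36982864e-05, -4.71212030e-04,  9.72821087e-05, -7.42443183e-04,
       -3.49597732e-04, -3.58769762e-04]), 'tau': array([ 1.32870111e-01, -6.18309188e+01, -2.62723124e+01,  6.92072720e-02,
        4.95546847e-02, -1.65284746e-04]), 'eef_pos': array([208.72806537, 588.73527924, 213.8958963 ]), 'tcp_rot': array([-3.14009020e+00, -1.52927751e-04,  2.80076595e+00]), 'ft_force': array([ 0.60426031, -1.53068123,  0.30223765]), 'moment': array([ 0.05005964, -0.01129599,  0.02787002]), 'grip_force': 0.0, 'opening': 1.0012532586450356} -18.8
scene [ 191. -617.  749.] [ 0.36  0.64 -0.68]
bay [([228.0, 338.3], 0.76)]
gate_hinge [([208.7, 325.4], 0.68)]
bar_pivot [([191.6, 325.2], 0.83)]
bar_end [([201.3, 342.5], 0.66), ([226.4, 352.5], 0.56)]
tab [([200.6, 341.2], 0.7)]
catch_post [([249.2, 353.7], 0.66)]
buffer_side [([229.3, 355.7], 0.68), ([280.8, 345.8], 0.41)]
beaker [([214.8, 351.3], 0.85)]
top [ 313.  -18. 1077.] [ 0.22 -0.02 -0.97]
bay [([192.6, 312.3], 0.69)]
gate_hinge [([193.4, 281.3], 0.87)]
bar_pivot [([187.3, 299.2], 0.82), ([168.0, 390.4], 0.7)]
bar_end [([189.7, 358.0], 0.79)]
tab [([182.9, 334.5], 0.7)]
catch_post [([193.9, 349.2], 0.74)]
buffer_side [([183.1, 351.5], 0.54)]
beaker [([169.4, 306.5], 0.93)]
wrist [147. 611. 385.] [ 0.22 -0.08 -0.97]
bay []
gate_hinge []
bar_pivot []
bar_end []
tab []
catch_post []
buffer_side []
beaker []
```

```bash
cat > fit.py <<'E'
from h import *
P={"bay":(0,0,0),"gate_hinge":(0,85,8),"bar_pivot":(-16,35,108),"bar_end":(-16,-99,108),"tab":(-16,-40,138),"catch_post":(0,-87,8),"buffer_side":(0,-87,68)}
def W(b,p):
    c,s=np.cos(b[2]),np.sin(b[2]);return np.array([b[0]+c*p[0]-s*p[1],b[1]+s*p[0]+c*p[1],p[2]])
def fit(cams,skip=()):
    obs=[]
    for c in cams:
        for k in P:
            d=eyes.spot_point(k,c)
            if d and (k,) not in skip: obs.append((c,k,np.array(d[0]["centre"])))
    f=lambda b:np.concatenate([proj(c,W(b,P[k]))-o for c,k,o in obs])
    best=min((least_squares(f,[600,0,y],loss="soft_l1",x_scale=[100,100,1]) for y in (-2,-1,0,1,2)),key=lambda r:r.cost)
    for (c,k,o),e in zip(obs,f(best.x).reshape(-1,2)): print(k,e.round(1))
    return best.x
if __name__=="__main__":
    b=fit([eyes.read_camera("scene"),eyes.read_camera("top")])
    print(b,"tab",W(b,P["tab"]),"hinge",W(b,P["gate_hinge"]))
E
python3 fit.py
python3 - <<'E'
import cv2,numpy as np
a=cv2.imread("pics/scene0.png");b=cv2.imread("pics/top0.png")
cv2.imwrite("pics/a.png",np.vstack([cv2.resize(a[130:330,230:470],None,fx=1.5*1.66,fy=1.5)if 0 else cv2.resize(a[150:300,240:440],(400,300)),cv2.resize(b[110:260,240:440],(400,300))]))
cv2.imwrite("pics/b.png",np.hstack([cv2.resize(a[150:300,270:420],(400,400)),cv2.resize(b[110:260,250:400],(400,400))]))
E
```

```text
bay [1.7 0.1]
gate_hinge [-0.3 -3.1]
bar_pivot [-2.3 -0.3]
bar_end [ 1.2 -0.4]
tab [-1.4 -2.5]
catch_post [0.3 0.7]
buffer_side [ 0.7 -1.1]
bay [1.6 2.9]
gate_hinge [-1.6  0. ]
bar_pivot [-2.9  1. ]
bar_end [-46.2 -55.7]
tab [ 2.8 -0.4]
catch_post [-3.6 -0.2]
buffer_side [-0.7  0.7]
[ 5.74160635e+02 -3.31384141e+01 -7.54958606e-02] tab [555.18924412 -71.8176891  138.        ] hinge [580.57168936  51.61946686   8.        ]
```

View pics/top0.png

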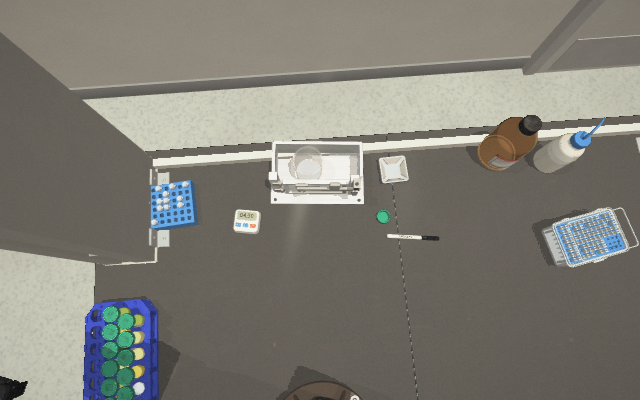

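View pics/scene0.png

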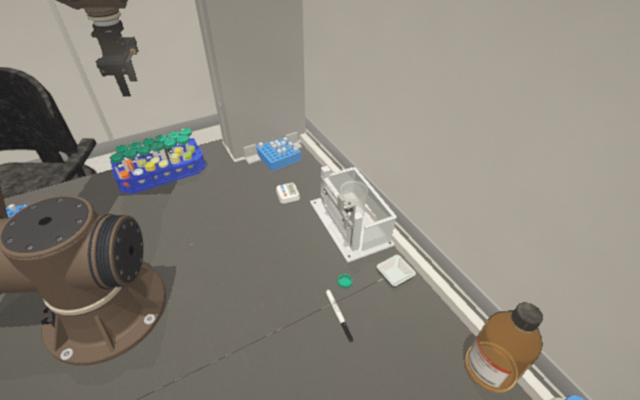

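The top picture shows the bay at columns 270-364, rows 142-203, hinge on the left and the tab near (183, 334). The scene picture shows the same bay at about (200, 345). There is a pillar near my path, with its foot around top pixels (155..265, 95..150), so I'll check the clearance there.

```bash
python3 - <<'E'
from h import *
c=eyes.read_camera("top");E=np.array(c["extrinsics"]);o=-E[:3,:3].T@E[:3,3]
for r,q in [(262,97),(265,155),(150,150),(235,160),(80,70),(300,90),(203,272),(203,364),(195,172)]:
    d=E[:3,:3].T@np.array([(q-c["cx"])/c["fx"],(r-c["cy"])/c["fy"],1]);print((r,q),(o-d*o[2]/d[2])[:2].round())
# waypoint plan: world shifts -> tool shifts with turn 1 each row
def plan(p,yaw,way,turns):
    for w,t in zip(way,turns):
        w=np.array(w,float);d=w-p;x=np.array([np.cos(yaw),np.sin(yaw)]);y=np.array([np.sin(yaw),-np.cos(yaw)])
        print(np.round([d[:2]@x/60,d[:2]@y/60,-d[2]/60],2).tolist(),t);p=w;yaw-=np.radians(5*t)
R0,R1=np.array([208.7,588.7]),np.array([555,-72])
import math
way=[]
a0,a1=math.atan2(588.7,208.7),math.atan2(-72,555)
for i in range(1,16):
    a=a0+(a1-a0)*i/15; r=np.interp(i,[0,4,10,15],[624.6,480,480,559.6]); way.append([r*math.cos(a),r*math.sin(a),214])
print(np.round(way))
plan(np.array([208.7,588.7,214]),2.8008,way,[1]*15)
E
```

```text
(262, 97) [438. 523.]
(265, 155) [420. 380.]
(150, 150) [720. 396.]
(235, 160) [493. 368.]
(80, 70) [938. 615.]
(300, 90) [347. 537.]
(203, 272) [554.  85.]
(203, 364) [ 536. -149.]
(195, 172) [594. 338.]
[[246. 535. 214.]
 [275. 479. 214.]
 [297. 422. 214.]
 [310. 366. 214.]
 [342. 337. 214.]
 [371. 304. 214.]
 [397. 269. 214.]
 [420. 232. 214.]
 [439. 193. 214.]
 [455. 153. 214.]
 [482. 115. 214.]
 [507.  73. 214.]
 [527.  28. 214.]
 [543. -21. 214.]
 [555. -72. 214.]]
[-0.89, -0.64, -0.0] 1
[-0.83, -0.64, -0.0] 1
[-0.77, -0.64, -0.0] 1
[-0.72, -0.64, -0.0] 1
[-0.72, -0.04, -0.0] 1
[-0.72, -0.04, -0.0] 1
[-0.72, -0.05, -0.0] 1
[-0.72, -0.05, -0.0] 1
[-0.72, -0.05, -0.0] 1
[-0.72, -0.05, -0.0] 1
[-0.76, 0.21, -0.0] 1
[-0.78, 0.2, -0.0] 1
[-0.8, 0.2, -0.0] 1
[-0.83, 0.19, -0.0] 1
[-0.85, 0.19, -0.0] 1
```

```bash
python3 -m inch '[[[-0.7,-0.7,0],1,-1],[[-0.7,-0.7,0],1,-1],[[-0.7,-0.7,0],1,-1],[[-0.7,-0.7,0],1,-1],[[-0.7,-0.2,0],1,-1],[[-0.7,-0.05,0],1,-1],[[-0.7,-0.05,0],1,-1],[[-0.7,-0.05,0],1,-1],[[-0.7,-0.05,0],1,-1],[[-0.7,-0.05,0],1,-1]]'
cat > go.py <<'E'
from h import *
import sys
def to(tx,ty,tz,yaw,n):
    s=env.state();p=s["eef_pos"];y0=s["tcp_rot"][2]
    t=(y0-yaw+np.pi)%(2*np.pi)-np.pi
    # constant tool shift with turning
    A=np.zeros((2,2));th=y0
    for i in range(n):
        A+=np.array([[np.cos(th),np.sin(th)],[np.sin(th),-np.cos(th)]]);th-=t/n
    d=np.linalg.solve(A,[tx-p[0],ty-p[1]])/60
    print("from",p.round(1),"yaw",round(y0,4),"per row",d.round(3),round((p[2]-tz)/60/n,3),"turn",round(np.degrees(t)/5/n,3))
if __name__=="__main__": to(*map(float,sys.argv[1:5]),int(sys.argv[5]))
E
python3 go.py 555 -72 214 1.495 8;python3 go.py 545 -72 224 1.495 10
```

```text
t: 3.45
eef_pos: [416.4, 148.7, 215.2]
tcp_rot: [3.14, 0.0, 1.925]
ft_force: [0.3, 0.6, 0.4]
opening: 0.998
grip_force: 0.0
from [416.4 148.7 215.2] yaw 1.9254 per row [-0.505  0.21 ] 0.003 turn 0.617
from [416.4 148.7 215.2] yaw 1.9254 per row [-0.4    0.154] -0.015 turn 0.493
```

```bash
python3 -m inch '[[[-0.4,0.15,0],0.5,-1],[[-0.4,0.15,0],0.5,-1],[[-0.4,0.15,0],0.5,-1],[[-0.4,0.15,0],0.5,-1],[[-0.4,0.15,0],0.5,-1],[[-0.4,0.15,0],0.5,-1],[[-0.4,0.15,0],0.5,-1],[[-0.4,0.15,0],0.5,-1],[[-0.4,0.15,0],0.5,-1],[[-0.4,0.15,0],0.4,-1]]'
python3 - <<'E'
from fit import *
c=eyes.read_camera("wrist");save(c,"w1");t=eyes.read_camera("top");s=eyes.read_camera("scene")
print(env.state()["eef_pos"],env.state()["tcp_rot"])
b=fit([c,t,s]);print(b,"tab",W(b,P["tab"]),"hinge",W(b,P["gate_hinge"]),c["fx"],env.state()["t"])
E
```

```text
t: 4.7
eef_pos: [542.4, -71.7, 215.2]
tcp_rot: [3.14, 0.0, 1.499]
ft_force: [0.5, 0.3, -0.1]
opening: 0.997
grip_force: 0.0
[542.010166   -71.49486135 214.88242338] [ 3.14079039e+00 -2.81051463e-05  1.49950252e+00]
bay [ 1.8 -1.4]
gate_hinge [-4.7 -0.2]
bar_pivot [1.6 0.4]
bar_end [-0.6  0.5]
tab [-1.9  0.6]
catch_post [ 1.2 -1.8]
buffer_side [3.7 2.4]
bay [ 23.8 -73.3]
gate_hinge [-0.8  2.5]
buffer_side [-48.3 -60.8]
bay [ 0.7 -1.2]
bar_pivot [0.1 0.8]
bar_end [-0.5 -0.9]
tab [ 0.1 -2.3]
catch_post [-0.4 -0.6]
buffer_side [ 2.1 -1.4]
[ 5.72540568e+02 -3.14123344e+01 -8.08737297e-02] tab [553.36143994 -69.98902495 138.        ] hinge [579.4073438   53.30984322   8.        ] 332.4883110239992 5.9
```

View pics/w1.png

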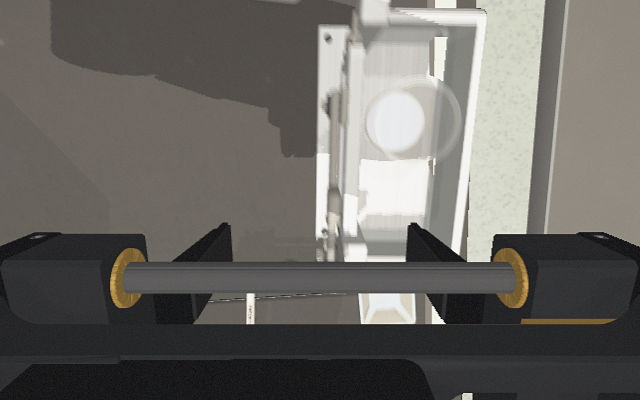

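The wrist view shows the bar and tab around row 200, column 335. The fingers straddle it, with their midpoint at column 319, which agrees with the fit. I'll centre on the tab and descend.

```bash
python3 -m inch '[[[0.035,0.185,0],0.1,-1],[[0,0,0.25],0,-1],[[0,0,0.3],0,-1],[[0,0,0.3],0,-1],[[0,0,0.3],0,-1],[[0,0,0.25],0,-1],[[0,0,0.15],0,-0.4],[[0,0,0],0,0],[[0,0,0],0,0.2],[[0,0,0],0,0.3]]'
python3 - <<'E'
from fit import *
c=eyes.read_camera("wrist");save(c,"w2")
s=env.state();print(s["eef_pos"],s["opening"],s["ft_force"])
for k in ["tab","bar_pivot","bar_end"]:
    d=eyes.spot_point(k,c); print(k,[(x["centre"],x["score"]) for x in d[:2]])
p=s["eef_pos"];print("grasp proj",proj(c,p+[0,0,19]),proj(c,[553.4,-70,138]))
cv2.imwrite("pics/w2c.png",cv2.resize(c["pixels"][100:300,180:460,::-1],(784,560)))
E
```

```text
t: 7.15
eef_pos: [553.2, -69.6, 122.2]
tcp_rot: [3.141, 0.0, 1.492]
ft_force: [0.4, 0.5, -0.1]
opening: 0.638
grip_force: 0.0
[553.16729378 -69.64259052 122.09917215] 0.5942489229137495 [-0.53830154 -0.55820769 -0.32212693]
tab [([253.2, 318.2], 0.71)]
bar_pivot [([100.4, 319.6], 0.76)]
bar_end [([322.7, 317.1], 0.75)]
grasp proj [256.71185753 318.23365063] [254.81121087 318.75332372]
```

View pics/w2c.png

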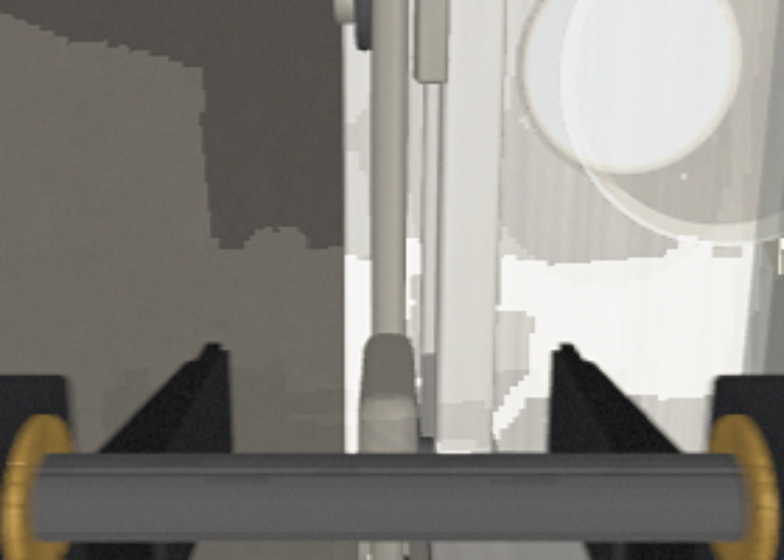

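The crop shows the tab (columns 362-415, middle 388) centred between the fingers (232 and 550, middle 391), under 1 mm off. I'll close the gripper.

```bash
python3 -m inch '[[[0,0,0],0,0.4],[[0,0,0],0,0.6],[[0,0,0],0,0.7],[[0,0,0],0,0.75],[[0,0,0],0,0.8],[[0,0,0],0,0.85],[[0,0,0],0,1],[[0,0,0],0,1],[[0,0,0],0,1],[[0,0,0],0,1]]'
python3 -c "
from h import *
s=env.state();print(s['eef_pos'],s['ft_force'],s['moment'],s['grip_force'])"
```

```text
t: 8.6
eef_pos: [552.9, -69.6, 121.6]
tcp_rot: [-3.142, -0.0, 1.492]
ft_force: [-0.2, 1.1, -0.1]
opening: 0.101
grip_force: 30.0
[552.94453907 -69.55004936 121.59727501] [-0.16829146  1.10831458 -0.09692787] [-0.10677966  0.08238264 -0.25093163] 29.99757617712021
```

```bash
python3 -m inch '[[[0.006,0,-0.012],0,1],[[0.006,0,-0.012],0,1],[[0.006,0,-0.012],0,1],[[0.006,0,-0.012],0,1],[[0.006,0,-0.012],0,1],[[0.006,0,-0.012],0,1],[[0.006,0,-0.012],0,1],[[0.006,0,-0.013],0,1],[[0.006,0,-0.013],0,1],[[0,0,0],0,1]]'
cat > s.py <<'E'
from h import *
s=env.state();f=s["ft_force"];b=-0.081
print("t",round(s["t"],2),s["eef_pos"].round(2),"Fn %.1f Fu %.1f Fz %.1f"%(f[0]*np.cos(b)+f[1]*np.sin(b),-f[0]*np.sin(b)+f[1]*np.cos(b),f[2]),s["moment"].round(2))
E
python3 s.py
```

```text
t: 9.85
eef_pos: [553.2, -66.2, 128.2]
tcp_rot: [3.142, -0.0, 1.492]
ft_force: [2.5, 2.6, -7.0]
opening: 0.103
grip_force: 30.0
t 9.85 [553.21 -66.16 128.25] Fn 2.3 Fu 2.8 Fz -7.0 [ 0.03 -0.21 -0.25]
```

```bash
python3 -m inch '[[[0.002,0,-0.004],0,1],[[0.003,0,-0.005],0,1],[[0.002,0,-0.004],0,1],[[0.003,0,-0.005],0,1],[[0,0,0],0,1],[[0,0,0],0,1],[[0,0,0],0,1],[[0,0,0],0,1],[[0,0,0],0,1],[[0,0,0],0,1]]';python3 s.py
```

```text
t: 11.1
eef_pos: [553.2, -65.7, 129.3]
tcp_rot: [-3.142, -0.0, 1.492]
ft_force: [1.5, 3.7, -8.9]
opening: 0.103
grip_force: 30.0
t 11.1 [553.24 -65.71 129.28] Fn 1.2 Fu 3.8 Fz -8.9 [ 0.19 -0.31 -0.27]
```

```bash
sleep 1; python3 -m inch '[[[0.002,0,-0.004],0,1],[[0.003,0,-0.005],0,1],[[0.002,0,-0.004],0,1],[[0.003,0,-0.005],0,1],[[0,0,0],0,1],[[0,0,0],0,1],[[0,0,0],0,1],[[0,0,0],0,1],[[0,0,0],0,1],[[0,0,0],0,1]]';python3 s.py
```

```text
t: 12.35
eef_pos: [553.3, -65.2, 130.4]
tcp_rot: [3.142, -0.0, 1.492]
ft_force: [0.6, 3.2, -8.1]
opening: 0.102
grip_force: 30.0
t 12.35 [553.33 -65.19 130.4 ] Fn 0.3 Fu 3.2 Fz -8.1 [-0.01 -0.11 -0.26]
```

```bash
python3 -m inch '[[[0.003,0,-0.005],0,1],[[0.003,0,-0.005],0,1],[[0.003,0,-0.005],0,1],[[0.002,0,-0.004],0,1],[[0,0,0],0,1],[[0,0,0],0,1],[[0,0,0],0,1],[[0,0,0],0,1],[[0,0,0],0,1],[[0,0,0],0,1]]';python3 s.py
```

```text
t: 13.6
eef_pos: [553.4, -64.6, 131.6]
tcp_rot: [3.142, -0.0, 1.492]
ft_force: [0.6, 0.3, -7.4]
opening: 0.102
grip_force: 30.0
t 13.6 [553.37 -64.56 131.55] Fn 0.6 Fu 0.4 Fz -7.4 [-0.41 -0.   -0.28]
```

```bash
sleep 1; python3 -m inch '[[[0.003,0,-0.005],0,1],[[0.003,0,-0.005],0,1],[[0.003,0,-0.005],0,1],[[0.002,0,-0.004],0,1],[[0,0,0],0,1],[[0,0,0],0,1],[[0,0,0],0,1],[[0,0,0],0,1],[[0,0,0],0,1],[[0,0,0],0,1]]';python3 s.py
```

```text
t: 14.85
eef_pos: [553.4, -63.9, 132.7]
tcp_rot: [3.142, -0.0, 1.492]
ft_force: [1.1, 0.5, -6.6]
opening: 0.102
grip_force: 30.0
t 14.85 [553.41 -63.85 132.66] Fn 1.0 Fu 0.6 Fz -6.6 [-0.4   0.05 -0.27]
```

```bash
python3 -m inch '[[[0.003,0,-0.005],0,1],[[0.003,0,-0.005],0,1],[[0.003,0,-0.005],0,1],[[0.003,0,-0.005],0,1],[[0,0,0],0,1],[[0,0,0],0,1],[[0,0,0],0,1],[[0,0,0],0,1],[[0,0,0],0,1],[[0,0,0],0,1]]';python3 s.py
```

```text
t: 16.1
eef_pos: [553.5, -63.1, 133.9]
tcp_rot: [-3.142, -0.0, 1.492]
ft_force: [0.9, 1.1, -7.5]
opening: 0.104
grip_force: 30.0
t 16.1 [553.46 -63.11 133.86] Fn 0.8 Fu 1.1 Fz -7.5 [-0.29 -0.08 -0.27]
```

```bash
sleep 1
python3 -m inch '[[[0.003,0,-0.005],0,1],[[0.003,0,-0.005],0,1],[[0.003,0,-0.005],0,1],[[0.003,0,-0.005],0,1],[[0,0,0],0,1],[[0,0,0],0,1],[[0,0,0],0,1],[[0,0,0],0,1],[[0,0,0],0,1],[[0,0,0],0,1]]';python3 s.py
```

```text
t: 17.35
eef_pos: [553.5, -62.4, 135.1]
tcp_rot: [3.142, -0.0, 1.492]
ft_force: [1.0, 1.7, -7.2]
opening: 0.1
grip_force: 30.0
t 17.35 [553.54 -62.39 135.07] Fn 0.9 Fu 1.8 Fz -7.2 [-0.13 -0.12 -0.28]
```

```bash
python3 -m inch '[[[0.003,0,-0.005],0,1],[[0.003,0,-0.005],0,1],[[0.003,0,-0.005],0,1],[[0.003,0,-0.005],0,1],[[0,0,0],0,1],[[0,0,0],0,1],[[0,0,0],0,1],[[0,0,0],0,1],[[0,0,0],0,1],[[0,0,0],0,1]]';python3 s.py
```

```text
t: 18.6
eef_pos: [553.6, -61.7, 136.3]
tcp_rot: [3.142, -0.0, 1.492]
ft_force: [2.2, 3.0, -7.6]
opening: 0.104
grip_force: 30.0
t 18.6 [553.6  -61.68 136.27] Fn 1.9 Fu 3.1 Fz -7.6 [ 0.1  -0.11 -0.28]
```

```bash
python3 -m inch '[[[0.004,0,-0.005],0,1],[[0.004,0,-0.005],0,1],[[0.003,0,-0.005],0,1],[[0.003,0,-0.005],0,1],[[0,0,0],0,1],[[0,0,0],0,1],[[0,0,0],0,1],[[0,0,0],0,1],[[0,0,0],0,1],[[0,0,0],0,1]]';python3 s.py
```

```text
t: 19.85
eef_pos: [553.6, -60.9, 137.5]
tcp_rot: [3.142, -0.0, 1.492]
ft_force: [0.6, 1.1, -7.1]
opening: 0.103
grip_force: 30.0
t 19.85 [553.64 -60.89 137.48] Fn 0.5 Fu 1.2 Fz -7.1 [-0.23 -0.1  -0.29]
```

```bash
python3 -m inch '[[[0.004,0,-0.005],0,1],[[0.004,0,-0.005],0,1],[[0.003,0,-0.005],0,1],[[0.003,0,-0.005],0,1],[[0,0,0],0,1],[[0,0,0],0,1],[[0,0,0],0,1],[[0,0,0],0,1],[[0,0,0],0,1],[[0,0,0],0,1]]';python3 s.py
```

```text
t: 21.1
eef_pos: [553.7, -60.0, 138.7]
tcp_rot: [3.142, -0.0, 1.492]
ft_force: [0.5, 1.8, -6.8]
opening: 0.102
grip_force: 30.0
t 21.1 [553.72 -60.02 138.67] Fn 0.4 Fu 1.8 Fz -6.8 [-0.4  -0.03 -0.25]
```

```bash
python3 -m inch '[[[0.004,0,-0.005],0,1],[[0.004,0,-0.005],0,1],[[0.004,0,-0.005],0,1],[[0.003,0,-0.005],0,1],[[0,0,0],0,1],[[0,0,0],0,1],[[0,0,0],0,1],[[0,0,0],0,1],[[0,0,0],0,1],[[0,0,0],0,1]]';python3 s.py
```

```text
t: 22.35
eef_pos: [553.8, -59.1, 139.9]
tcp_rot: [3.142, -0.0, 1.492]
ft_force: [-0.0, 0.4, -6.3]
opening: 0.104
grip_force: 30.0
t 22.35 [553.79 -59.15 139.86] Fn -0.1 Fu 0.4 Fz -6.3 [-0.41 -0.11 -0.25]
```

```bash
python3 -m inch '[[[0.004,0,-0.005],0,1],[[0.004,0,-0.005],0,1],[[0.004,0,-0.005],0,1],[[0.003,0,-0.005],0,1],[[0,0,0],0,1],[[0,0,0],0,1],[[0,0,0],0,1],[[0,0,0],0,1],[[0,0,0],0,1],[[0,0,0],0,1]]';python3 s.py
```

```text
t: 23.6
eef_pos: [553.9, -58.2, 141.1]
tcp_rot: [3.142, -0.0, 1.492]
ft_force: [1.4, 1.4, -6.6]
opening: 0.1
grip_force: 30.0
t 23.6 [553.86 -58.2  141.06] Fn 1.3 Fu 1.5 Fz -6.6 [-0.35 -0.16 -0.24]
```

```bash
python3 -m inch '[[[0.004,0,-0.005],0,1],[[0.004,0,-0.005],0,1],[[0.004,0,-0.005],0,1],[[0.003,0,-0.004],0,1],[[0,0,0],0,1],[[0,0,0],0,1],[[0,0,0],0,1],[[0,0,0],0,1],[[0,0,0],0,1],[[0,0,0],0,1]]';python3 s.py
```

```text
t: 24.85
eef_pos: [553.9, -57.3, 142.1]
tcp_rot: [-3.141, -0.0, 1.492]
ft_force: [2.8, -1.3, -11.9]
opening: 0.105
grip_force: 30.0
t 24.85 [553.89 -57.33 142.15] Fn 2.9 Fu -1.1 Fz -11.9 [-0.71 -0.36 -0.22]
```

The load jumped from about -7 N to -12 N, so the bar is touching the buffer. I'll ease off 0.3 mm and start swinging about the hinge.

```bash
python3 -m inch '[[[0,0,0.005],0,1],[[0.014,-0.081,0],0.5,1],[[0.014,-0.081,0],0.5,1],[[0.014,-0.081,0],0.5,1],[[0.014,-0.081,0],0.5,1],[[0.014,-0.081,0],0.5,1],[[0.014,-0.081,0],0.5,1],[[0.014,-0.081,0],0.5,1],[[0.014,-0.081,0],0.5,1],[[0,0,0],0,1]]'
cat > s2.py <<'E'
from h import *
s=env.state();f=s["ft_force"];y=s["tcp_rot"][2];x=np.array([np.cos(y),np.sin(y)]);n=np.array([np.sin(y),-np.cos(y)])
h=np.array([579.4,53.3])-s["eef_pos"][:2]
print("t",round(s["t"],2),s["eef_pos"].round(2),"yaw %.3f"%y,"Fx %.1f Fy %.1f Fz %.1f"%(f[:2]@x,f[:2]@n,f[2]),"hinge in tool",(h@x).round(1),(h@n).round(1),s["moment"].round(2))
E
python3 s2.py
```

```text
t: 26.1
eef_pos: [517.7, -41.9, 142.3]
tcp_rot: [3.141, -0.0, 1.143]
ft_force: [0.4, -2.7, -6.3]
opening: 0.102
grip_force: 30.0
t 26.1 [517.73 -41.88 142.3 ] yaw 1.143 Fx -2.3 Fy 1.4 Fz -6.3 hinge in tool 112.2 16.7 [-0.86  0.27 -0.18]
```

```bash
python3 -m inch '[[[0.0276,-0.146,0],0.9,1],[[0.0276,-0.146,0],0.9,1],[[0.0276,-0.146,0],0.9,1],[[0.0276,-0.146,0],0.9,1],[[0.0276,-0.146,0],0.9,1],[[0.0276,-0.146,0],0.9,1],[[0.0276,-0.146,0],0.9,1],[[0.0276,-0.146,0],0.9,1],[[0.0276,-0.146,0],0.9,1],[[0,0,0],0,1]]'; python3 s2.py
```

```text
t: 27.35
eef_pos: [470.4, 21.2, 142.2]
tcp_rot: [-3.141, 0.0, 0.438]
ft_force: [-2.6, -3.8, -0.9]
opening: 0.101
grip_force: 30.0
t 27.35 [470.43  21.22 142.25] yaw 0.438 Fx -4.0 Fy 2.4 Fz -0.9 hinge in tool 112.3 17.1 [-0.75  0.98 -0.32]
```

```bash
python3 -m inch '[[[0.026,-0.146,0],0.9,1],[[0.026,-0.146,0],0.9,1],[[0.026,-0.146,0],0.9,1],[[0.026,-0.146,0],0.9,1],[[0.026,-0.146,0],0.9,1],[[0.026,-0.146,0],0.9,1],[[0,0,0],0,1],[[0,0,0],0,1],[[0,0,0],0,1],[[0,0,0],0,1]]'; python3 s2.py
```

```text
t: 28.6
eef_pos: [467.4, 73.7, 142.0]
tcp_rot: [-3.142, 0.0, -0.035]
ft_force: [-4.5, -0.1, 2.4]
opening: 0.104
grip_force: 30.0
t 28.6 [467.35  73.65 142.05] yaw -0.035 Fx -4.5 Fy 0.2 Fz 2.4 hinge in tool 112.7 16.5 [-0.08  0.94 -0.08]
```

```bash
python3 -m inch '[[[-0.029,0,0.04],0,1],[[-0.028,0,0.04],0,1],[[-0.026,0,0.04],0,1],[[-0.025,0,0.04],0,1],[[-0.023,0,0.04],0,1],[[-0.021,0,0.04],0,1],[[-0.02,0,0.04],0,1],[[-0.018,0,0.04],0,1],[[0,0,0],0,1],[[0,0,0],0,1]]'; python3 s2.py
```

```text
t: 29.85
eef_pos: [457.0, 74.1, 123.0]
tcp_rot: [-3.141, -0.002, -0.035]
ft_force: [1.8, -1.7, 3.1]
opening: 0.098
grip_force: 30.0
t 29.85 [456.95  74.13 123.04] yaw -0.035 Fx 1.8 Fy 1.7 Fz 3.1 hinge in tool 123.1 16.5 [-0.26 -0.37 -0.12]
```

```bash
python3 -m inch '[[[0,0,0],0,0.75],[[0,0,0],0,0.6],[[0,0,0],0,0.3],[[0,0,0],0,0],[[0,0,0],0,0],[[0,0,0],0,0],[[0,0,-0.2],0,0],[[0,0,-0.5],0,0],[[0,0,-0.8],0,0],[[0,0,-0.8],0,0]]'; python3 s2.py
python3 - <<'E'
from h import *
c=eyes.read_camera("wrist");t=eyes.read_camera("top");s=eyes.read_camera("scene")
cv2.imwrite("pics/end.png",np.vstack([cv2.resize(c["pixels"],(400,250)),cv2.resize(s["pixels"][130:280,240:440],(400,300))])[:,:,::-1])
th=1.525;b=-0.081;H=np.array([579.4,53.3])
def G(u,n,z,th):  # u along gate from hinge, n to robot side
    a=b-th; ex=np.array([np.cos(a),np.sin(a)]);ey=np.array([-np.sin(a),np.cos(a)])
    return [*(H-u*ey-n*ex),z]
for th in (1.4,1.525): print(th,[proj(s,G(*q,th)).round() for q in ((50,16,108),(184,16,108),(125,16,138))],[proj(c,G(*q,th)).round() for q in ((50,16,108),(184,16,108),(125,16,138))])
for cc in (s,c):
    for k in ("bar_pivot","bar_end","tab"): print(k,[(x["centre"],round(x["score"],2)) for x in eyes.spot_point(k,cc)[:2]])
E
```

```text
t: 31.1
eef_pos: [455.7, 74.2, 263.0]
tcp_rot: [-3.141, -0.0, -0.035]
ft_force: [0.1, 0.1, -0.3]
opening: 0.5
grip_force: 0.0
t 31.1 [455.7   74.22 263.01] yaw -0.035 Fx 0.1 Fy -0.1 Fz -0.3 hinge in tool 124.4 16.5 [-0.03  0.19 -0.02]
1.4 [array([181., 305.]), array([200., 259.]), array([183., 279.])] [array([111., 326.]), array([243., 342.]), array([195., 337.])]
1.525 [array([179., 304.]), array([195., 256.]), array([179., 277.])] [array([109., 319.]), array([243., 319.]), array([194., 319.])]
bar_pivot [([176.4, 304.1], 0.77)]
bar_end [([192.3, 258.7], 0.76), ([283.0, 345.6], 0.41)]
tab [([180.3, 279.4], 0.78)]
bar_pivot [([110.1, 321.2], 0.9)]
bar_end [([240.9, 317.6], 0.89), ([110.7, 316.5], 0.27)]
tab [([194.2, 322.2], 0.97)]
```

View pics/end.png

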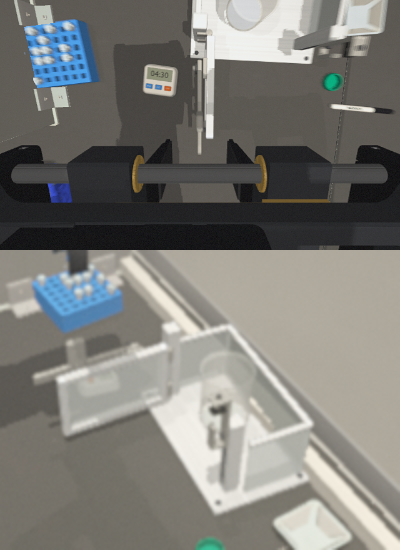

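The gate stands open at about 87°. The bar lies level along it (scene pivot at (176, 304), end at (192, 259), both matching the level prediction). The beaker is in place and the hand is clear.

```bash
python3 -c "
from cell import env
print(env.job_done())"
```

```text
the job is handed in; nothing more can be done
None
```

The gate is open at about 87°, the bar is back level, the hand is clear of everything, and the job was handed in at about 31.5 s; no verdict came back.

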